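# Slide the top instrument cassette into the steriliser rack

## Task

Slide the top instrument cassette (blue bands) sideways off the stack and into the free upper deck of the steriliser rack beside it, without lifting it and without shifting the two cassettes beneath. Push it on gently until you feel it touch the back stop, wherever that is set, so that it lies flat behind the entry lip and up against the stop; never ram it. Then let go and leave everything else on the counter as it stands.

Things in the scene. Friction and masses are not known exactly. Their poses are not given: they have to be found in the camera images.
- cassette_top_center (a point): Centre (half-way up) of the stack's top cassette: a closed stainless instrument cassette with blue side bands, 180 (x) x 140 (y) x 22 (z) mm, 0.25 to 0.5 kg, flat lid and underside, no handle, too wide to grasp. x: along its length, towards the rack; z up. Loose on cassette_mid, up to 12 mm and 0.09 rad out of line with the rack; centre 55 mm over the counter.
- cassette_mid_center (a point): Centre of the second cassette of the stack (orange bands), same size and axes, centre 33 mm over the counter, loose. Its end may stick out up to 10 mm beyond that of the top one. Must not be shifted.
- cassette_low_center (a point): Centre of the lowest cassette of the stack (green bands), same size and axes, centre 11 mm over the counter, loose. Must not be shifted.
- cassette_loaded_center (a point): Centre of a cassette (yellow bands), same size, already loaded in the lower deck of the rack. Leave it.
- rack_seat (a point): A point on the upper deck's middle line, 91 mm inside the mouth, on the deck 38.5 mm over the counter. x: loading direction, away from the stack; y across; z up. The rack is a fixed two-deck frame of bent stainless sheet, 274 x 178 x 55 mm. Guide rails stand along both sides of the deck, 16 mm high, 143.6 mm apart; within 33 mm of the mouth they flare out to about 176 mm.
- rack_mouth (a point): Inner top edge of the entry lip, mid-width, 91 mm before rack_seat, 42 mm over the counter; axes as rack_seat. The folded lip is 12 mm wide, its top 3.5 mm above the deck and 2 mm below the top cassette's underside: the cassette rides over it and its rear end drops behind it once 180 mm past it. The stack stands 20 to 45 mm before the lip.
- rack_end (a point): Middle of the deck's far edge, 171 mm beyond rack_seat; axes as rack_seat. Before it stands the back stop: a bar across the rails, 20 mm high, held by two black thumbscrews, with a black rubber buffer (yields 1 mm per 4 N, 4 mm at most). It is set differently each time: its face is 93 to 151 mm beyond rack_seat and is not measured; find it by feel. Home: cassette flat on the deck, its end on the buffer.
- spray_bottle: White plastic bottle with blue cap, 60 mm wide, 150 mm high, loose, origin at the foot. Bystander.
- steel_bowl: Small steel bowl, 110 mm wide, 45 mm high, loose, origin at the foot. Bystander.
- cotton_jar: Glass jar with steel lid, 68 mm wide, 85 mm high, loose, origin at the foot. Bystander.
- pouch_box: Carton of pouches, 90 x 130 x 50 mm, loose, origin under its centre. Bystander.
- handpiece_stand: Round black stand, 90 mm wide, with three steel handpieces upright, 100 mm high, loose, origin at the foot. Bystander.
- tweezers: Steel tweezers lying flat, 160 mm long, 8 mm high, loose, origin under the middle. Bystander.
Things that resemble listed ones, but are neither listed nor needed, are in the scene too. Leave any purple look-alike of the part that bears cassette_top_center alone.

How it is judged:
By the outcome, as a careful person would: the job done as asked, in the order asked, and still so for the second after the job is handed in, with the robot touching nothing.
It also fails if it takes over 51 s, if anything falls off the work surface, if the arm or the gripper's body presses on something with over 40 N, if the wrist force passes 120 N, or if a joint passes its speed limit or range.

## Robot

A 6-joint arm with a two-finger parallel gripper is mounted at the origin on the work surface. World frame = base frame: x ahead of the robot, y to its left, z up, the work surface at z = 0. Lengths are in mm, angles in rad, forces in N, time in s.
With the tool pointing down it reaches from about 350 to 975 mm from the base axis. Payload 7.1 kg.
Tool frame: the origin (TCP) lies between the finger pads; the fingertips stand 19 mm ahead of it and the grasp point (between the pads) is the TCP; z points along the fingers, y is the line along which they close (so a half turn about z gives the same grasp; the last joint's range is limited). The gripper opens to 88 mm and grips with 3 to 60 N. Pads are 20 mm wide; open, the fingers measure 115 mm over their backs; the gripper's body (75 mm by 178 mm) begins 61 mm behind the grasp point.
Start: joints at [1.307, 0.423, 1.63, -0, 1.089, -0.019], TCP at [151.445, 606.357, 241.675] pointing down, gripper open.
Joint ranges: [-3, 3], [-0.9, 2.11], [0.09, 2.58], [-1.31, 4.45], [0.11, 2.69], [-2.54, 2.54]. Speed limits (rad/s): [2.39, 2.39, 3.01, 3.14, 3.14, 3.14].

## Interface

Orientations are given as a rotation vector (axis times angle).
In Python, from workcell import ctrl gives the robot as it stands.
- The arm moves only by the tool arm_command, never from a script. Its argument "series" is a list of rows, each an object with "linear": the shift along the tool's x, y, z in m, a list of three; "turn": the turn about the tool's z in rad. A call has 1 to 10 rows; each row shifts and turns the commanded pose from where the row before left it, along the tool's axes as they then stand; what a row does not reach is not made up. A row lasts 1/10 s, in which the tool goes at most 50 mm and 8.59 degrees, less where a joint would pass 70% of its speed; a pose out of reach is approached as far as the arm can. A call with a gripper value outside its range is refused whole. "jaw" is the opening, from -1 (shut) to 1 (fully open), set as the call begins (left out, the last holds). The fingers move at their own pace and stop on an object; the grip force is fixed at half the most. Time passes only in rows, so rows that do not move let the fingers close. It gives the time, the measured TCP pose, the force, the opening and the grip force at its end, in the units of the state.
- ctrl.get_obs(): the state, without advancing time (a new reading comes with each control period).
- ctrl.get_image(name): name is "scene" or "top" or "wrist"; returns a dict with "frame" (384x512x3 uint8, blue, green, red), "fx", "fy", "cx", "cy" (pixels), "k1" (the pictures are not rectified: a ray, as slopes to the right and down, at radius r is drawn at 1 + k1 r^2 times it, then the intrinsics apply), "rvec" (rotation vector, rad) and "tvec" (3), from world to camera coordinates, as OpenCV has them. Camera axes: x right, y down, z forward; pixel columns grow to the right and rows downward; lengths in mm; the calibration is good to about 2 mm. A picture is of the moment at which its call begins. There is no depth.
- ctrl.close_job(): hands the job in; it is judged then, once.
The state is a dict: "t": time; "qpos": joint angles; "qvel": joint speeds; "joint_torque": joint torques, N m; "ee_pos": TCP position; "orientation": TCP orientation; "ft_force": force on the tool from outside, world axes, zero at the start; "moment": the same for the moment, N m; "width": finger opening in mm; "grasp_force": force on a finger pad.
Only numpy, scipy, OpenCV 4.12 (cv2) and the standard library are available. Lean on these libraries where they do the work, as an engineer would, in place of code of your own. Each camera call takes 0.05 s, during which the arm holds its last target. There are 200 camera calls.

## Working session

There is one attempt and no reset: what is moved stays moved. The work goes in short steps, Python scripts to look and compute and a tool call to move; the robot and the scene stay as the last step left them, time stands still between calls to the robot, and variables do not carry over. Pictures are saved under pics/ and viewed, at most 10 in all, crops included, and the job is handed in when it is done.

Besides the shell and the picture viewer there is one more tool, called after "Call:" by a JSON object that holds its "fn" and its "kwargs", one argument or row to a line. arm_command: Moves the arm, as the interface text tells. Its arguments: {"type":"object","properties":{"series":{"type":"array"},"jaw":{"type":"number"}},"required":["series"]}

```bash
mkdir -p pics
cat > h.py <<'E'
import numpy as np, cv2
from workcell import ctrl
def cam(n):
    im=ctrl.get_image(n); return im
def ray(im,u,v):
    x=(u-im['cx'])/im['fx']; y=(v-im['cy'])/im['fy']
    K=np.eye(3); d=np.array([im['k1'],0,0,0,0.])
    p=cv2.undistortPoints(np.array([[[x,y]]],float),K,d)[0,0]
    R=cv2.Rodrigues(np.array(im['rvec'],float))[0]; t=np.array(im['tvec'],float).ravel()
    return -R.T@t, R.T@np.array([p[0],p[1],1])
def at(im,u,v,z):
    c,d=ray(im,u,v); return c+d*(z-c[2])/d[2]
def proj(im,P):
    K=np.array([[im['fx'],0,im['cx']],[0,im['fy'],im['cy']],[0,0,1]])
    return cv2.projectPoints(np.array(P,float).reshape(-1,1,3),np.array(im['rvec'],float),np.array(im['tvec'],float),K,np.array([im['k1'],0,0,0,0.]))[0][:,0]
E
python3 - <<'E'
from h import *
import pickle
for n in ['top','scene']:
    im=cam(n); pickle.dump(im,open(n+'.pkl','wb'))
    cv2.imwrite(f'pics/{n}0.png',cv2.resize(im['frame'],(800,600),interpolation=cv2.INTER_CUBIC))
    print(n,im['fx'],im['k1'],ray(im,256,192))
o=ctrl.get_obs(); print(o)
E
```

```text
top 349.36685596720696 -0.03745626743895397 (array([ 360.84175395,    9.16892398, 1054.01721667]), array([ 0.13285156, -0.00970162, -0.99116807]))
scene 433.4871513236964 0.0262629270191842 (array([1399.71338749, -596.26901437,  879.87641003]), array([-0.67206473,  0.43330113, -0.60061962]))
{'t': 0.1, 'qpos': array([ 1.30702157e+00,  4.23783639e-01,  1.63057883e+00, -4.25186767e-06,
        1.08861887e+00, -1.90065545e-02]), 'qvel': array([-9.20176340e-04, -2.62285903e-03, -1.97443572e-03, -8.00832853e-04,
       -5.02530088e-04, -3.60840559e-05]), 'joint_torque': array([-4.25764119e-04, -5.45615065e+01, -2.74322301e+01,  6.44792221e-02,
        1.87818386e-02, -5.88929993e-05]), 'ee_pos': array([151.31550292, 605.925181  , 240.98107067]), 'orientation': array([-3.83495320e-01, -3.11790394e+00,  2.16028635e-03]), 'ft_force': array([-0.06113408,  0.49665593, -0.22516461]), 'moment': array([ 0.01698911, -0.06585614, -0.0034879 ]), 'grasp_force': 0.0, 'width': 87.42750319750391}
```

View pics/top0.png

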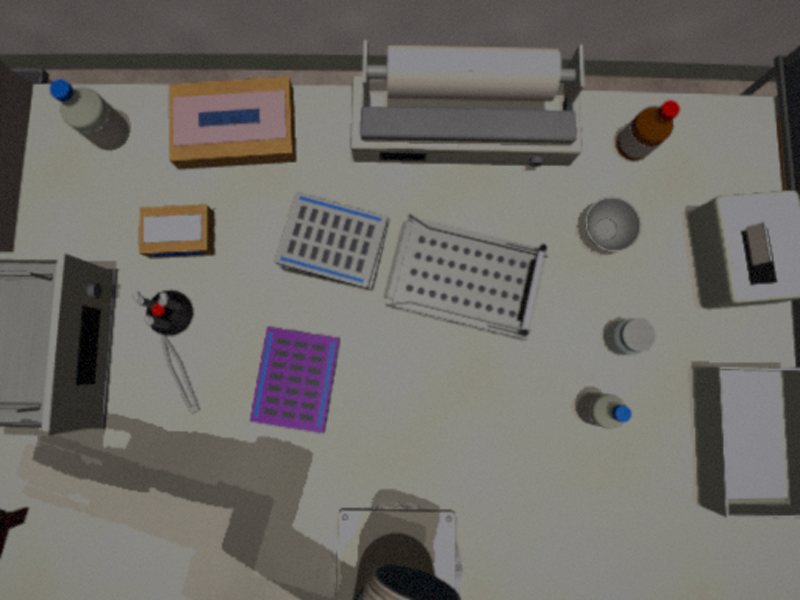

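View pics/scene0.png

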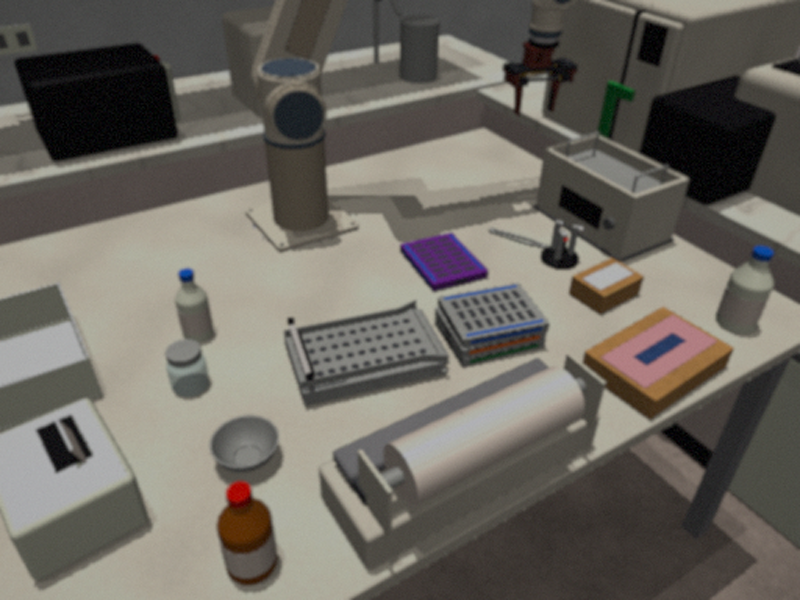

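The top view shows the blue-banded grey cassette on the stack at about (332,240), next to the rack with its mouth at (398,262) and the stop at (535,290). The purple cassette with blue edges at (295,380) lies alone on the counter and is the look-alike. Only the one at (332,240) is grey, on a stack with orange and green bands, and beside the rack. I'll check it in a crop.

Run:
```python
from h import *
import pickle
im=pickle.load(open('top.pkl','rb'))
c=im['frame'][110:220,170:358]
c=cv2.convertScaleAbs(cv2.resize(c,None,fx=4.25,fy=4.25,interpolation=cv2.INTER_CUBIC),alpha=1.4)
cv2.imwrite('pics/crop.png',c); print(c.shape)
```

```text
(468, 799, 3)
```

View pics/crop.png

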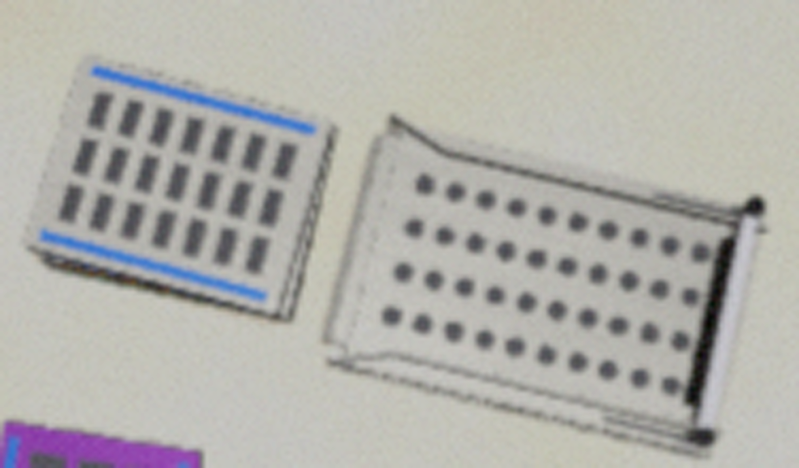

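The crop confirms it. The grey blue-banded cassette has lid corners at about (85,58), (333,127), (280,318) and (30,250), and the lower cassettes peek out below and to the right. The rack's deck holes run from (425,184) to (700,252) and from (392,316) to (671,386), with the stop buffer at (712,320).

Run:
```python
from h import *
import pickle
im=pickle.load(open('top.pkl','rb'))
f=lambda u,v,z: at(im,(u+.5)/4.25-.5+170,(v+.5)/4.25-.5+110,z)
g=cv2.resize(im['frame'][110:220,170:358],None,fx=4.25,fy=4.25,interpolation=cv2.INTER_CUBIC)
gray=cv2.cvtColor(g,cv2.COLOR_BGR2GRAY)
# hole blobs
bg=cv2.medianBlur(gray,61); m=((bg.astype(int)-gray)>30).astype(np.uint8)
n,l,s,c=cv2.connectedComponentsWithStats(m)
H=[c[i] for i in range(1,n) if 200<s[i,4]<700 and c[i][0]>370 and c[i][0]<710]
S=[c[i] for i in range(1,n) if 300<s[i,4]<1500 and c[i][0]<310 and 90<c[i][1]<280]
print(len(H),len(S))
P=np.array([f(*p,38.5)[:2] for p in H]); 
def fit(P):
    r=cv2.minAreaRect(P.astype(np.float32)); print(r); return P.mean(0)
print('holes',fit(P)); 
Q=np.array([f(*p,66)[:2] for p in S]); print('slots',fit(Q))
C=np.array([f(*p,66)[:2] for p in [(85,58),(333,127),(280,318),(30,250)]])
print('corners',C,C.mean(0),[np.linalg.norm(C[i]-C[i-1]) for i in range(4)])
hsv=cv2.cvtColor(g,cv2.COLOR_BGR2HSV); b=((hsv[...,0]>100)&(hsv[...,0]<118)&(hsv[...,1]>130)).astype(np.uint8); b[400:]=0
n,l,s,c=cv2.connectedComponentsWithStats(b)
for i in range(1,n):
    if s[i,4]>500:
        ys,xs=np.where(l==i); B=np.array([f(x,y,66)[:2] for x,y in zip(xs,ys)]); print('band',c[i],fit(B))
for nm,p,z in [('railU1',(450,152),54.5),('railU2',(740,222),54.5),('railL1',(395,353),54.5),('railL2',(705,430),54.5),('lipU',(385,135),42),('lipL',(335,345),42),('stop',(735,240),58.5),('stopL',(690,400),58.5)]: print(nm,f(*p,z))
```

```text
39 22
((528.125732421875, -135.09178161621094), (226.8634490966797, 125.4534912109375), 76.59716033935547)
holes [ 544.64435098 -122.56522627]
((619.5283813476562, 127.45482635498047), (132.8167266845703, 94.10356903076172), 75.39215850830078)
slots [609.51394861 130.0886943 ]
corners [[693.34904994 197.48316701]
 [647.07309567  25.32629105]
 [514.06309109  58.49314667]
 [557.79847088 229.22746986]] [603.07092689 127.63251865] [np.float64(139.21803132668404), np.float64(178.2679272456374), np.float64(137.0828276260534), np.float64(176.24696468776898)]
((664.846435546875, 115.37393951416016), (156.68006896972656, 5.3978424072265625), 75.22722625732422)
band [200.99048266  99.32698844] [665.16373225 116.49101451]
((548.792236328125, 146.07704162597656), (155.37637329101562, 4.917942047119141), 75.25340270996094)
band [149.12391304 264.28188406] [549.33095142 148.04314811]
railU1 [634.04719374 -55.72599003  54.5       ]
railU2 [ 588.37054727 -256.07852479   54.5       ]
railL1 [493.17436283 -19.57145003  54.5       ]
railL2 [ 444.33917039 -229.94375753   54.5       ]
lipU [648.89224305 -10.84970509  42.        ]
lipL [499.6578741   21.41716897  42.        ]
stop [ 574.80069116 -251.35214738   58.5       ]
stopL [ 464.13847029 -219.06551788   58.5       ]
```

Measured so far:
- Cassette centre is about (606,130), with its long axis at 75.2°.
- Rack axis is at 77°. The rails measure 145.6 mm apart against 143.6 given, and the lid 178 × 139 against 180 × 140, so the figures agree.

I'll go round behind the stack and push the rear end with both open fingertips.

Call:
{"fn": "arm_command", "kwargs": {
  "series": [
    {"linear": [0, -0.045, 0], "turn": 0},
    {"linear": [0, -0.045, 0], "turn": 0},
    {"linear": [0, -0.045, 0], "turn": 0},
    {"linear": [0, -0.045, 0], "turn": 0},
    {"linear": [-0.0465, -0.0043, 0], "turn": 0},
    {"linear": [-0.0465, -0.0043, 0], "turn": 0},
    {"linear": [-0.0465, -0.0043, 0], "turn": 0},
    {"linear": [-0.0465, -0.0043, 0], "turn": 0},
    {"linear": [-0.0465, -0.0043, 0], "turn": 0},
    {"linear": [-0.0465, -0.0043, 0], "turn": 0}
  ],
  "jaw": 1
}}

```text
t: 1.1
ee_pos: [373.8, 338.0, 241.6]
orientation: [-0.384, -3.118, 0.0]
ft_force: [0.2, 1.2, 0.2]
width: 87.8
grasp_force: 0.0
```

Call:
{"fn": "arm_command", "kwargs": {
  "series": [
    {"linear": [-0.0465, -0.0043, 0], "turn": 0},
    {"linear": [-0.0465, -0.0043, 0], "turn": 0},
    {"linear": [-0.0465, -0.0043, 0], "turn": 0},
    {"linear": [-0.0465, -0.0043, 0], "turn": 0},
    {"linear": [-0.0465, -0.0043, 0], "turn": 0},
    {"linear": [-0.0465, -0.0043, 0], "turn": 0},
    {"linear": [0, 0, 0], "turn": 0.14},
    {"linear": [0, 0, 0], "turn": 0.14},
    {"linear": [0, 0, 0], "turn": 0.14},
    {"linear": [0, 0, 0], "turn": 0.14}
  ]
}}

```text
t: 2.1
ee_pos: [636.5, 246.1, 240.9]
orientation: [-1.239, -2.886, 0.001]
ft_force: [-0.2, 0.4, -0.6]
width: 87.8
grasp_force: 0.0
```

Call:
{"fn": "arm_command", "kwargs": {
  "series": [
    {"linear": [0, 0, 0], "turn": 0.14},
    {"linear": [0, 0, 0], "turn": 0.14},
    {"linear": [0, 0, 0], "turn": 0.14},
    {"linear": [0, 0, 0], "turn": 0.14},
    {"linear": [0, 0, 0], "turn": 0.14},
    {"linear": [0, 0, 0], "turn": 0.14},
    {"linear": [0, 0, 0], "turn": 0.14},
    {"linear": [0, 0, 0], "turn": 0.04},
    {"linear": [0, 0, 0], "turn": 0},
    {"linear": [0, 0, 0], "turn": 0}
  ]
}}

```text
t: 3.1
ee_pos: [636.5, 246.4, 241.3]
orientation: [-2.483, -1.924, 0.001]
ft_force: [0.3, 0.2, 0.6]
width: 88.0
grasp_force: 0.0
```

```bash
cat > st.py <<'E'
from h import *
def st():
    o=ctrl.get_obs(); R=cv2.Rodrigues(np.array(o['orientation'],float))[0]
    p=o['ee_pos']; n=np.array([.974,-.225]); a=np.array([-.225,-.974])
    print('t',o['t'],'p',p.round(1),'xang',np.degrees(np.arctan2(R[1,0],R[0,0])).round(2),'tilt',R[:,2].round(4),'s',(a@p[:2]).round(1),'lat',(n@p[:2]).round(1),'F',o['ft_force'].round(2),'q6',o['qpos'][5],'Fpush',(a@o['ft_force'][:2]).round(2))
    return o,R
E
python3 - <<'E'
from st import *
st()
im=cam('wrist'); cv2.imwrite('pics/w1.png',im['frame'])
import pickle; pickle.dump(im,open('w1.pkl','wb'))
E
```

```text
t 3.1 p [636.5 246.4 241.3] xang 75.53 tilt [-6.e-04 -2.e-04 -1.e+00] s -383.2 lat 564.5 F [0.3  0.16 0.56] q6 0.6044959866313995 Fpush -0.22
```

View pics/w1.png

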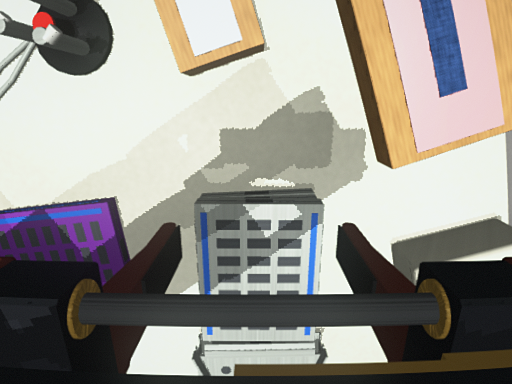

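The wrist view shows the top cassette's lid with its rear edge from about (196,204) to (322,202). The lower cassettes' rear faces show behind it at y≈190, and the way down between the cassette and the pouch box is clear.

Run:
```python
from h import *
import pickle
im=pickle.load(open('w1.pkl','rb')); print(ray(im,256,192))
A=at(im,196,204,66);B=at(im,322,202,66); d=A-B
print(A,B,np.linalg.norm(d),np.degrees(np.arctan2(d[1],d[0])),(A+B)/2)
for p,z in [((198,193),44),((320,190),44)]: print(at(im,*p,z))
hsv=cv2.cvtColor(im['frame'],cv2.COLOR_BGR2HSV); b=((hsv[...,0]>100)&(hsv[...,0]<120)&(hsv[...,1]>130)).astype(np.uint8); b[:,:190]=0;b[:200]=0;b[290:]=0;b[:,330:]=0
n,l,s,c=cv2.connectedComponentsWithStats(b)
for i in range(1,n):
    if s[i,4]>100:
        ys,xs=np.where(l==i); Q=np.array([at(im,x,y,66)[:2] for x,y in zip(xs,ys)],np.float32); print(c[i],cv2.fitLine(Q,cv2.DIST_L2,0,.01,.01).ravel(), cv2.minAreaRect(Q))
# lid edges row profile
g=cv2.cvtColor(im['frame'],cv2.COLOR_BGR2GRAY)
print(g[180:215,225],g[180:215,290])
```

```text
(array([656.28261137, 320.54788714, 383.39408117]), array([-0.07795518, -0.26723206, -0.96050825]))
[565.19798837 235.38536393  66.        ] [695.72100407 203.92098529  66.        ] 134.26192590876462 166.4466471229876 [630.45949622 219.65317461  66.        ]
[565.06424778 241.38652991  44.        ]
[699.04696108 210.34395244  44.        ]
[204.90681818 250.34545455] [2.5438020e-01 9.6710432e-01 5.5795984e+02 1.8028676e+02] ((557.3895263671875, 178.26419067382812), (94.1714096069336, 6.503065586090088), 75.2854232788086)
[312.1381733  249.81264637] [2.5519264e-01 9.6689022e-01 6.7401044e+02 1.5095004e+02] ((673.2217407226562, 148.31605529785156), (94.13067626953125, 6.449037551879883), 75.05995178222656)
[180 181 179 149 146 149 147 148 147 146 146 148  89  73  65  77  87  76
  77  76  61  70  76  77 106 111 111 111 111 110 111 109 108 110 110] [174 170 183 231 235 234 158 139 144  89  74  64  77  88 112  82  77  64
  77  78  69  70  72  82 190 233 232 229 228 228 229 229 229 229 228]
```

Call:
{"fn": "arm_command", "kwargs": {
  "series": [
    {"linear": [0, 0, 0.04], "turn": 0},
    {"linear": [0, 0, 0.04], "turn": 0},
    {"linear": [0, 0, 0.04], "turn": 0},
    {"linear": [0, 0, 0.03], "turn": 0},
    {"linear": [0, 0, 0.015], "turn": 0},
    {"linear": [0, 0, 0.006], "turn": 0},
    {"linear": [0, 0, 0], "turn": 0},
    {"linear": [0, 0, 0], "turn": 0}
  ]
}}

```text
t: 3.95
ee_pos: [637.8, 246.8, 72.3]
orientation: [2.484, 1.922, 0.004]
ft_force: [0.2, -0.0, 0.1]
width: 88.0
grasp_force: 0.0
```

```bash
python3 -c "
from st import *
st()"
```

```text
t 3.95 p [637.8 246.8  72.3] xang 75.46 tilt [ 2.4e-03  9.0e-04 -1.0e+00] s -383.9 lat 565.7 F [ 0.2  -0.03  0.13] q6 0.6057111499858443 Fpush -0.02
```

Call:
{"fn": "arm_command", "kwargs": {
  "series": [
    {"linear": [-0.006, 0, 0.0035], "turn": 0},
    {"linear": [-0.006, 0, 0], "turn": 0},
    {"linear": [-0.003, 0, 0], "turn": 0},
    {"linear": [-0.003, 0, 0], "turn": 0},
    {"linear": [-0.003, 0, 0], "turn": 0},
    {"linear": [-0.003, 0, 0], "turn": 0},
    {"linear": [-0.004, 0, 0], "turn": 0},
    {"linear": [-0.004, 0, 0], "turn": 0},
    {"linear": [-0.005, 0, 0], "turn": 0},
    {"linear": [-0.005, 0, 0], "turn": 0}
  ]
}}

```text
t: 4.95
ee_pos: [626.5, 205.8, 67.6]
orientation: [2.485, 1.922, 0.002]
ft_force: [1.6, 5.7, 4.1]
width: 87.8
grasp_force: 2.6
```

Call:
{"fn": "arm_command", "kwargs": {
  "series": [
    {"linear": [-0.005, 0, 0], "turn": 0},
    {"linear": [-0.005, 0, 0], "turn": 0},
    {"linear": [-0.005, 0, 0], "turn": 0},
    {"linear": [-0.005, 0, 0], "turn": 0},
    {"linear": [-0.003, 0, 0], "turn": 0},
    {"linear": [0, 0, 0], "turn": 0}
  ]
}}

```text
t: 5.55
ee_pos: [620.5, 182.9, 67.4]
orientation: [2.485, 1.922, 0.0]
ft_force: [1.0, 2.9, 1.7]
width: 87.8
grasp_force: 1.3
```

Run:
```python
from st import *
st()
im=cam('top'); import pickle; pickle.dump(im,open('t2.pkl','wb'))
c=cv2.convertScaleAbs(cv2.resize(im['frame'][110:220,170:358],None,fx=4.25,fy=4.25,interpolation=cv2.INTER_CUBIC),alpha=1.4)
cv2.imwrite('pics/t2.png',c)
```

```text
t 5.55 p [620.5 182.9  67.4] xang 75.43 tilt [ 4.e-04 -2.e-04 -1.e+00] s -317.8 lat 563.2 F [0.99 2.92 1.69] q6 0.5230108587485901 Fpush -3.06
```

View pics/t2.png

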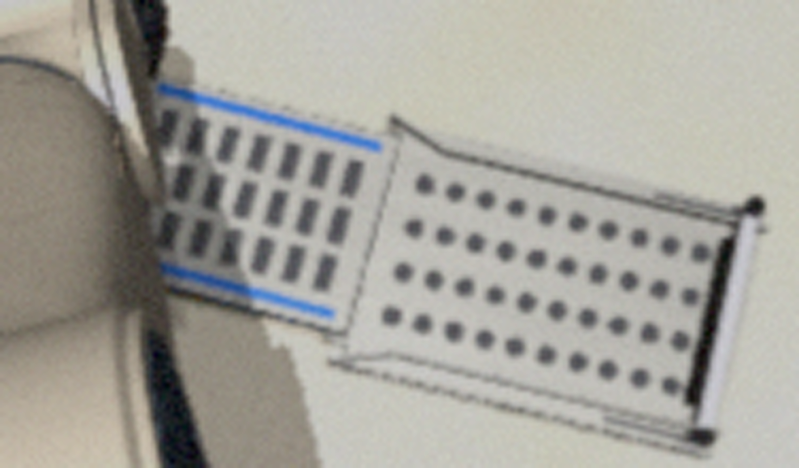

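The cassette's front edge, about (400,140) to (345,333), is now over the lip and between the flares. The blue bands end at (382,147) and (333,314).

Run:
```python
from h import *
import pickle
im=pickle.load(open('t2.pkl','rb'))
n=np.array([.974,-.225]);a=np.array([-.225,-.974])
g=cv2.resize(im['frame'][110:220,170:358],None,fx=4.25,fy=4.25,interpolation=cv2.INTER_CUBIC)
f=lambda u,v,z: at(im,(u+.5)/4.25-.5+170,(v+.5)/4.25-.5+110,z)[:2]
hsv=cv2.cvtColor(g,cv2.COLOR_BGR2HSV); b=((hsv[...,0]>100)&(hsv[...,0]<118)&(hsv[...,1]>130)).astype(np.uint8); b[400:]=0;b[:,:165]=0
k,l,s,c=cv2.connectedComponentsWithStats(b)
for i in range(1,k):
    if s[i,4]>400:
        ys,xs=np.where(l==i); Q=np.array([f(x,y,66) for x,y in zip(xs,ys)],np.float32)
        L=cv2.fitLine(Q,cv2.DIST_L2,0,.01,.01).ravel(); d=L[:2]*np.sign(L[1]); e=(Q@a).max()
        print('ang',np.degrees(np.arctan2(d[1],d[0])),'end s',e,'lat at mean',n@L[2:],'s',a@L[2:])
for v in [(450,152),(600,188),(740,222),(395,353),(550,392),(705,430)]:
    q=f(*v,54.5); print('rail',a@q,n@q)
# hole rows fit
gray=cv2.cvtColor(g,cv2.COLOR_BGR2GRAY); bg=cv2.medianBlur(gray,61); m=((bg.astype(int)-gray)>30).astype(np.uint8)
k,l,s,c=cv2.connectedComponentsWithStats(m)
H=np.array([f(*c[i],38.5) for i in range(1,k) if 150<s[i,4]<700 and 380<c[i][0]<705 and c[i][1]>170 and s[i,2]<40])
lat=H@n; ss=H@a; print(len(H)); o=np.argsort(lat)
print(np.c_[ss[o],lat[o]].round(1).tolist())
```

```text
ang 75.526505 end s -136.98345321559907 lat at mean 620.8246939086914 s -215.1760040283203
ang 75.51621 end s -140.6502903175354 lat at mean 500.4935592193603 s -203.53493991088868
rail -88.38350430291834 630.1003144548009
rail 17.98058893963048 630.4877634286343
rail 117.03711000752153 630.6905811225523
rail -91.90163931319847 484.7554056565703
rail 16.287235646866662 484.3027675652838
rail 123.98890649571626 484.52369740717046
41
[[-6.5, 468.9], [125.7, 481.3], [75.7, 511.0], [9.5, 511.0], [53.1, 511.1], [-13.0, 511.4], [-34.2, 511.4], [-100.5, 511.4], [31.8, 511.4], [-78.5, 511.5], [-56.4, 511.5], [53.3, 543.0], [9.7, 543.1], [31.6, 543.1], [97.0, 543.1], [-34.4, 543.1], [75.6, 543.1], [-78.2, 543.1], [-100.0, 543.3], [-12.1, 543.3], [-56.3, 543.6], [75.6, 574.9], [31.6, 575.0], [9.6, 575.0], [97.0, 575.1], [-12.4, 575.1], [-34.3, 575.1], [53.7, 575.4], [-78.0, 575.4], [-56.2, 575.6], [-100.1, 575.7], [-12.2, 606.7], [75.9, 606.8], [97.6, 606.9], [54.0, 607.0], [31.8, 607.1], [-34.3, 607.2], [9.8, 607.3], [-56.3, 607.4], [-78.2, 607.4], [-100.3, 607.7]]
```

Call:
{"fn": "arm_command", "kwargs": {
  "series": [
    {"linear": [-0.004, -0.0004, 0], "turn": -0.003},
    {"linear": [-0.004, -0.0004, 0], "turn": -0.003},
    {"linear": [-0.004, -0.0004, 0], "turn": -0.003},
    {"linear": [-0.004, -0.0004, 0], "turn": -0.003},
    {"linear": [-0.004, -0.0004, 0], "turn": -0.003},
    {"linear": [-0.004, -0.0004, 0], "turn": -0.003},
    {"linear": [-0.004, -0.0004, 0], "turn": -0.003},
    {"linear": [-0.004, -0.0004, 0], "turn": -0.003},
    {"linear": [-0.004, -0.0004, 0], "turn": -0.002},
    {"linear": [-0.004, -0.0004, 0], "turn": -0.001}
  ]
}}

```text
t: 6.6
ee_pos: [606.8, 145.3, 67.1]
orientation: [-2.459, -1.956, 0.0]
ft_force: [1.3, 3.7, 3.1]
width: 87.4
grasp_force: 2.0
```

```bash
python3 -c "
from st import *
st()"
```

```text
t 6.6 p [606.8 145.3  67.1] xang 77.0 tilt [-1.e-04 -1.e-04 -1.e+00] s -278.0 lat 558.3 F [1.34 3.67 3.05] q6 0.4428227460234026 Fpush -3.87
```

Call:
{"fn": "arm_command", "kwargs": {
  "series": [
    {"linear": [-0.005, 0, 0], "turn": 0},
    {"linear": [-0.005, 0, 0], "turn": 0},
    {"linear": [-0.005, 0, 0], "turn": 0},
    {"linear": [-0.005, 0, 0], "turn": 0},
    {"linear": [-0.005, 0, 0], "turn": 0},
    {"linear": [-0.005, 0, 0], "turn": 0},
    {"linear": [-0.005, 0, 0], "turn": 0},
    {"linear": [-0.005, 0, 0], "turn": 0}
  ]
}}

```text
t: 7.4
ee_pos: [597.9, 106.3, 67.2]
orientation: [-2.459, -1.955, -0.0]
ft_force: [-0.4, 4.5, 2.4]
width: 87.7
grasp_force: 2.3
```

Run:
```python
from st import *
st()
im=cam('scene'); import pickle; pickle.dump(im,open('s3.pkl','wb'))
c=cv2.convertScaleAbs(cv2.resize(im['frame'][150:290,160:360],None,fx=4,fy=4,interpolation=cv2.INTER_CUBIC),alpha=1.3)
cv2.imwrite('pics/s3.png',c)
```

```text
t 7.4 p [597.9 106.3  67.2] xang 76.99 tilt [ 1.e-04  1.e-04 -1.e+00] s -238.1 lat 558.4 F [-0.39  4.54  2.38] q6 0.38334278301001656 Fpush -4.34
```

View pics/s3.png

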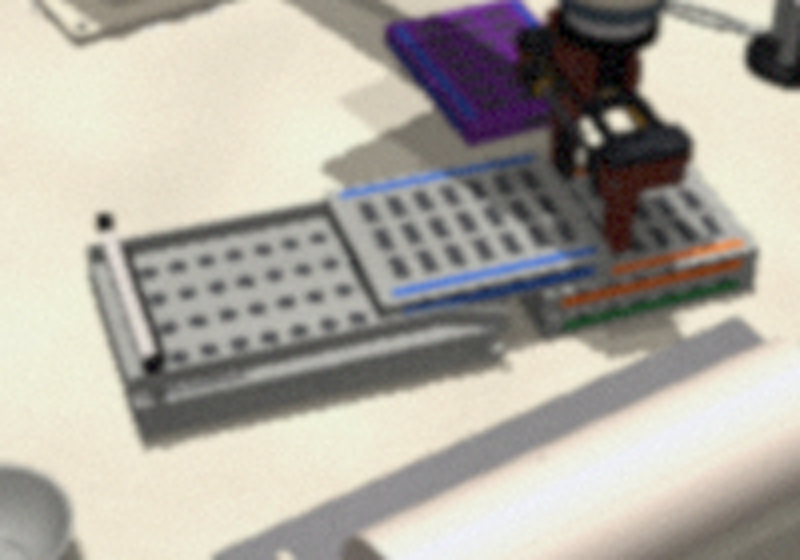

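The cassette is square between the rails, with its front edge from (332,195) to (385,310). The orange and green cassettes stay in place at (650,270). I'll go on.

Call:
{"fn": "arm_command", "kwargs": {
  "series": [
    {"linear": [-0.005, 0, 0], "turn": 0},
    {"linear": [-0.005, 0, 0], "turn": 0},
    {"linear": [-0.005, 0, 0], "turn": 0},
    {"linear": [-0.005, 0, 0], "turn": 0},
    {"linear": [-0.005, 0, 0], "turn": 0},
    {"linear": [-0.005, 0, 0], "turn": 0},
    {"linear": [-0.005, 0, 0], "turn": 0},
    {"linear": [-0.005, 0, 0], "turn": 0},
    {"linear": [-0.005, 0, 0], "turn": 0},
    {"linear": [-0.005, 0, 0], "turn": 0}
  ]
}}

```text
t: 8.45
ee_pos: [586.6, 57.5, 67.2]
orientation: [-2.459, -1.956, 0.0]
ft_force: [-0.1, 1.7, -1.6]
width: 88.0
grasp_force: 0.8
```

Call:
{"fn": "arm_command", "kwargs": {
  "series": [
    {"linear": [-0.004, 0, 0], "turn": 0},
    {"linear": [-0.004, 0, 0], "turn": 0},
    {"linear": [-0.004, 0, 0], "turn": 0},
    {"linear": [-0.004, 0, 0], "turn": 0},
    {"linear": [-0.004, 0, 0], "turn": 0},
    {"linear": [-0.004, 0, 0], "turn": 0},
    {"linear": [-0.004, 0, 0], "turn": 0},
    {"linear": [-0.004, 0, 0], "turn": 0}
  ]
}}

```text
t: 9.25
ee_pos: [579.4, 26.4, 67.2]
orientation: [-2.459, -1.956, 0.0]
ft_force: [0.5, 1.1, -1.7]
width: 87.9
grasp_force: 0.8
```

```bash
python3 -c "
from st import *
st()"
```

```text
t 9.25 p [579.4  26.4  67.2] xang 76.99 tilt [-1.e-04 -0.e+00 -1.e+00] s -156.1 lat 558.4 F [ 0.54  1.12 -1.67] q6 0.2521080452856531 Fpush -1.21
```

Call:
{"fn": "arm_command", "kwargs": {
  "series": [
    {"linear": [-0.004, 0, 0], "turn": 0},
    {"linear": [-0.004, 0, 0], "turn": 0},
    {"linear": [-0.004, 0, 0], "turn": 0},
    {"linear": [-0.004, 0, 0], "turn": 0},
    {"linear": [-0.004, 0, 0], "turn": 0},
    {"linear": [-0.004, 0, 0], "turn": 0}
  ]
}}

```text
t: 9.85
ee_pos: [574.0, 3.0, 67.2]
orientation: [2.459, 1.956, 0.0]
ft_force: [0.6, 2.2, -1.4]
width: 87.6
grasp_force: 0.8
```

Call:
{"fn": "arm_command", "kwargs": {
  "series": [
    {"linear": [-0.004, 0, 0], "turn": 0},
    {"linear": [-0.004, 0, 0], "turn": 0},
    {"linear": [-0.004, 0, 0], "turn": 0},
    {"linear": [-0.004, 0, 0], "turn": 0},
    {"linear": [-0.003, 0, 0], "turn": 0},
    {"linear": [-0.003, 0, 0], "turn": 0},
    {"linear": [-0.002, 0, 0], "turn": 0},
    {"linear": [-0.002, 0, 0], "turn": 0}
  ]
}}

```text
t: 10.65
ee_pos: [568.2, -22.1, 67.2]
orientation: [2.459, 1.956, 0.0]
ft_force: [0.5, 2.1, -0.2]
width: 88.1
grasp_force: 1.0
```

Run:
```python
from st import *
st()
im=cam('scene')
c=cv2.convertScaleAbs(cv2.resize(im['frame'][150:290,160:360],None,fx=4,fy=4,interpolation=cv2.INTER_CUBIC),alpha=1.3)
cv2.imwrite('pics/s4.png',c)
```

```text
t 10.65 p [568.2 -22.1  67.2] xang 76.99 tilt [ 0. -0. -1.] s -106.3 lat 558.4 F [ 0.45  2.07 -0.2 ] q6 0.16717016484549987 Fpush -2.12
```

View pics/s4.png

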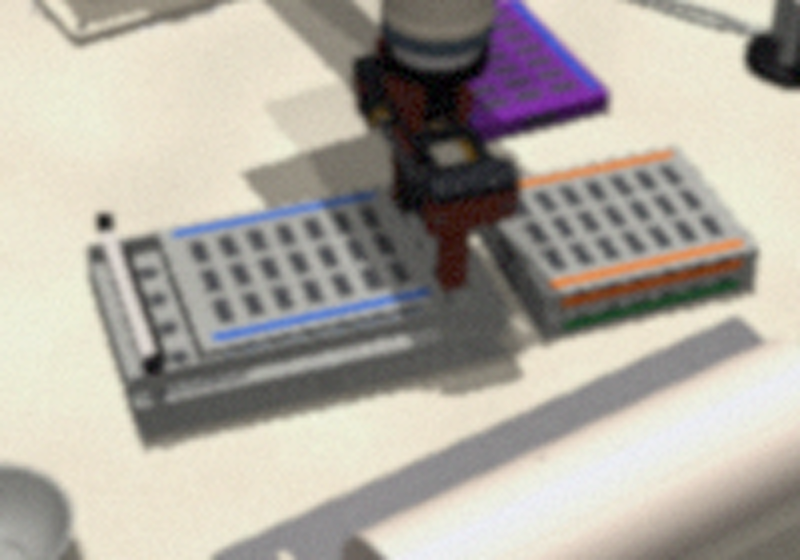

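The cassette lies in the rack with its front edge at (165,240) to (205,355). One column of holes and about 25 mm remain before the stop bar at (135,300).

Call:
{"fn": "arm_command", "kwargs": {
  "series": [
    {"linear": [-0.002, 0, 0], "turn": 0},
    {"linear": [-0.002, 0, 0], "turn": 0},
    {"linear": [-0.002, 0, 0], "turn": 0},
    {"linear": [-0.002, 0, 0], "turn": 0},
    {"linear": [-0.002, 0, 0], "turn": 0},
    {"linear": [-0.002, 0, 0], "turn": 0}
  ]
}}

```text
t: 11.3
ee_pos: [565.5, -33.8, 67.2]
orientation: [2.459, 1.955, 0.0]
ft_force: [1.5, 1.4, -0.5]
width: 88.0
grasp_force: 1.1
```

Call:
{"fn": "arm_command", "kwargs": {
  "series": [
    {"linear": [-0.001, 0, 0], "turn": 0},
    {"linear": [-0.001, 0, 0], "turn": 0},
    {"linear": [-0.001, 0, 0], "turn": 0},
    {"linear": [-0.001, 0, 0], "turn": 0}
  ]
}}

```text
t: 11.7
ee_pos: [564.6, -37.6, 67.2]
orientation: [2.459, 1.956, 0.0]
ft_force: [0.6, 3.0, -0.3]
width: 87.6
grasp_force: 1.2
```

Call:
{"fn": "arm_command", "kwargs": {
  "series": [
    {"linear": [-0.001, 0, 0], "turn": 0},
    {"linear": [-0.001, 0, 0], "turn": 0},
    {"linear": [-0.001, 0, 0], "turn": 0}
  ]
}}

```text
t: 12.0
ee_pos: [564.0, -40.5, 67.2]
orientation: [2.459, 1.956, 0.0]
ft_force: [1.1, 2.7, -0.6]
width: 88.1
grasp_force: 1.3
```

Now at s≈-87.4, with the front at about 103. I'll feel forward from here in short calls.

Call:
{"fn": "arm_command", "kwargs": {
  "series": [
    {"linear": [-0.001, 0, 0], "turn": 0},
    {"linear": [-0.001, 0, 0], "turn": 0}
  ]
}}

```text
t: 12.2
ee_pos: [563.5, -42.5, 67.2]
orientation: [2.459, 1.956, 0.0]
ft_force: [1.1, 2.9, 0.7]
width: 87.6
grasp_force: 1.3
```

Call:
{"fn": "arm_command", "kwargs": {
  "series": [
    {"linear": [-0.001, 0, 0], "turn": 0},
    {"linear": [-0.001, 0, 0], "turn": 0}
  ]
}}

```text
t: 12.4
ee_pos: [563.1, -44.4, 67.2]
orientation: [2.459, 1.956, 0.0]
ft_force: [0.4, 2.6, -0.1]
width: 87.8
grasp_force: 1.4
```

Call:
{"fn": "arm_command", "kwargs": {
  "series": [
    {"linear": [-0.001, 0, 0], "turn": 0},
    {"linear": [-0.001, 0, 0], "turn": 0}
  ]
}}

```text
t: 12.6
ee_pos: [562.8, -46.1, 67.2]
orientation: [-2.459, -1.955, -0.001]
ft_force: [2.8, 6.3, -0.3]
width: 88.0
grasp_force: 3.6
```

The force rose from 2.7 to 6.9 N. I'll confirm with half a millimetre and a hold.

Call:
{"fn": "arm_command", "kwargs": {
  "series": [
    {"linear": [-0.0005, 0, 0], "turn": 0},
    {"linear": [0, 0, 0], "turn": 0}
  ]
}}

```text
t: 12.8
ee_pos: [562.8, -46.3, 67.2]
orientation: [-2.459, -1.955, -0.001]
ft_force: [1.8, 6.7, -0.6]
width: 87.8
grasp_force: 3.3
```

The reaction holds steady, so it is on the buffer. I'll back off slowly, then lift clear.

Call:
{"fn": "arm_command", "kwargs": {
  "series": [
    {"linear": [0.0005, 0, 0], "turn": 0},
    {"linear": [0.0005, 0, 0], "turn": 0},
    {"linear": [0.0005, 0, 0], "turn": 0},
    {"linear": [0.001, 0, 0], "turn": 0},
    {"linear": [0.004, 0, 0], "turn": 0},
    {"linear": [0.008, 0, 0], "turn": 0},
    {"linear": [0.01, 0, 0], "turn": 0},
    {"linear": [0, 0, -0.02], "turn": 0},
    {"linear": [0, 0, -0.04], "turn": 0},
    {"linear": [0, 0, -0.04], "turn": 0}
  ]
}}

```text
t: 13.8
ee_pos: [567.4, -22.0, 167.6]
orientation: [-2.457, -1.956, 0.003]
ft_force: [0.9, -0.6, 0.6]
width: 87.6
grasp_force: 0.0
```

Call:
{"fn": "arm_command", "kwargs": {
  "series": [
    {"linear": [0.04, 0, -0.03], "turn": 0},
    {"linear": [0.045, 0, -0.02], "turn": 0},
    {"linear": [0.045, 0, 0], "turn": 0},
    {"linear": [0.045, 0, 0], "turn": 0},
    {"linear": [0.045, 0, 0], "turn": 0},
    {"linear": [0.045, 0, 0], "turn": 0},
    {"linear": [0.045, 0, 0], "turn": 0},
    {"linear": [0.045, 0, 0], "turn": 0},
    {"linear": [0, 0, 0], "turn": 0},
    {"linear": [0, 0, 0], "turn": 0}
  ]
}}

```text
t: 14.8
ee_pos: [647.1, 324.5, 216.5]
orientation: [2.456, 1.959, -0.002]
ft_force: [1.4, 0.3, -0.7]
width: 87.6
grasp_force: 0.0
```

Run:
```python
from st import *
import pickle
st()
im=cam('top'); pickle.dump(im,open('t5.pkl','wb')); sc=cam('scene')
c=cv2.convertScaleAbs(cv2.resize(im['frame'][110:220,170:358],None,fx=2.9,fy=2.9,interpolation=cv2.INTER_CUBIC),alpha=1.4)
d=cv2.convertScaleAbs(cv2.resize(sc['frame'][190:270,175:365],None,fx=3,fy=3,interpolation=cv2.INTER_CUBIC),alpha=1.3)
W=max(c.shape[1],d.shape[1]); p=lambda x:cv2.copyMakeBorder(x,0,0,0,W-x.shape[1],0)
cv2.imwrite('pics/fin.png',np.vstack([p(c),p(d)]))
# difference vs initial for the lower stack: corners & sides
o=pickle.load(open('top.pkl','rb'))
g=cv2.resize(im['frame'][110:220,170:358],None,fx=4.25,fy=4.25,interpolation=cv2.INTER_CUBIC)
f=lambda u,v,z: at(im,(u+.5)/4.25-.5+170,(v+.5)/4.25-.5+110,z)[:2]
hsv=cv2.cvtColor(g,cv2.COLOR_BGR2HSV)
n=np.array([.974,-.225]);a=np.array([-.225,-.974])
for nm,lo,hi,z in [('blue',100,118,60.5),('orange',8,18,44)]:
    b=((hsv[...,0]>=lo)&(hsv[...,0]<=hi)&(hsv[...,1]>110)).astype(np.uint8); b[440:]=0; b[330:,:300]=0
    k,l,s,c=cv2.connectedComponentsWithStats(b)
    for i in range(1,k):
        if s[i,4]>400:
            ys,xs=np.where(l==i); Q=np.array([f(x,y,z) for x,y in zip(xs,ys)],np.float32)
            r=cv2.minAreaRect(Q); cc=np.array(r[0]); print(nm,r,'s',a@cc,'lat',n@cc)
```

```text
t 14.8 p [647.1 324.5 216.5] xang 77.14 tilt [-8.e-04 -7.e-04 -1.e+00] s -461.6 lat 557.2 F [ 1.42  0.28 -0.7 ] q6 0.6730679206806737 Fpush -0.59
blue ((599.316162109375, -158.1298828125), (156.3607635498047, 5.945036888122559), 76.89330291748047) s 19.172369384765602 lat 619.3131655273437
blue ((482.4884948730469, -130.96340942382812), (156.245849609375, 5.240481376647949), 76.95759582519531) s 18.998449432373036 lat 499.410561126709
orange ((665.2970581054688, 113.84342193603516), (158.20448303222656, 7.035125732421875), 77.30548095703125) s -260.5753310394287 lat 622.3845646591186
orange ((559.939208984375, 192.924072265625), (51.37802505493164, 8.331448554992676), 76.79869842529297) s -313.89436840820315 lat 501.9728732910157
```

View pics/fin.png

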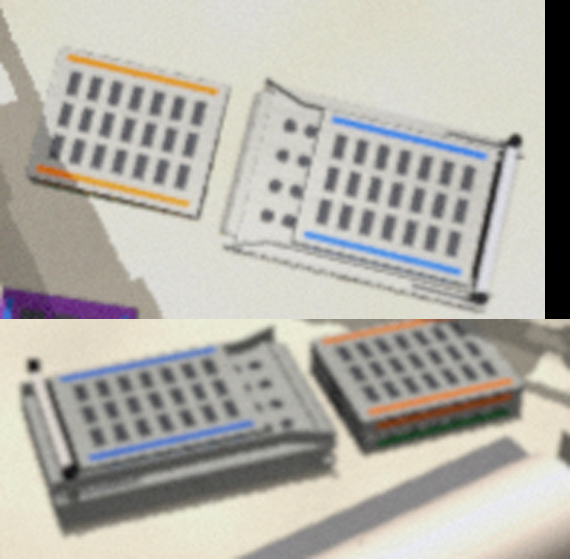

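The cassette lies flat between the rails against the buffer, at the right of both views. Its rear is well past the lip, with two hole columns showing behind it. I'll check numerically that the lower cassettes have not moved.

Run:
```python
from h import *
import pickle
A=pickle.load(open('scene.pkl','rb')); B=cam('scene')
for nm,lo,hi in [('orange side',5,20),('green',45,85)]:
    for im in (A,B):
        f=im['frame'][205:240,285:360]; h=cv2.cvtColor(f,cv2.COLOR_BGR2HSV)
        b=((h[...,0]>=lo)&(h[...,0]<=hi)&(h[...,1]>(120 if lo<20 else 60))).astype(np.uint8)
        ys,xs=np.where(b); L=b.copy(); k,l,s,c=cv2.connectedComponentsWithStats(b)
        print(nm,[(s[i].tolist(),c[i].round(1).tolist()) for i in range(1,k) if s[i,4]>15])
# template shift of the side faces' rear corner, scene, and front face bottom, top
T=pickle.load(open('top.pkl','rb'))['frame']; T2=pickle.load(open('t5.pkl','rb'))['frame']
def shift(a,b,y0,y1,x0,x1):
    g=lambda z:cv2.cvtColor(z[y0:y1,x0:x1],cv2.COLOR_BGR2GRAY).astype(np.float32)
    return cv2.phaseCorrelate(g(a),g(b),cv2.createHanningWindow((x1-x0,y1-y0),cv2.CV_32F))
print('scene rear edge', shift(A['frame'],B['frame'],208,232,325,360),'scene front low corner',shift(A['frame'],B['frame'],212,236,285,320))
d=np.hstack([cv2.resize(x['frame'][198:236,270:358],None,fx=4.5,fy=7,interpolation=cv2.INTER_CUBIC) for x in (A,B)]); cv2.imwrite('pics/cmp.png',cv2.convertScaleAbs(d,alpha=1.3))
```

```text
orange side [([16, 10, 45, 12, 114], [37.9, 15.1])]
orange side [([14, 5, 46, 12, 74], [36.5, 10.3]), ([16, 10, 45, 12, 106], [37.6, 15.3])]
green [([16, 15, 43, 12, 93], [37.6, 20.6])]
green [([16, 15, 44, 12, 94], [37.6, 20.6])]
scene rear edge ((0.30927667646397694, -0.08379011526062108), 0.9040433924507212) scene front low corner ((-0.20600351134172, -0.212273837553564), 0.7287245481102554)
```

View pics/cmp.png

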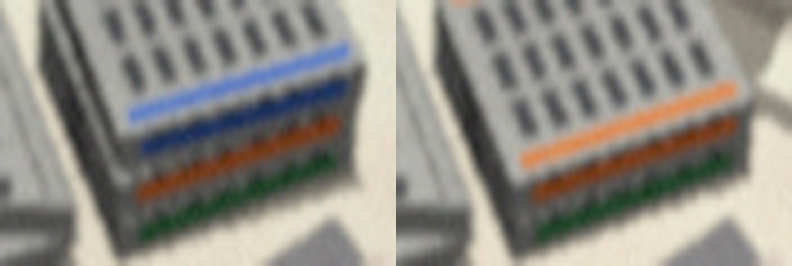

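The before and after crops show the orange band (240,160 → 636,160) and the green band (235,200 → 632,200) in the same places, within a third of a pixel. The stack is unshifted, so I'll hand in.

```bash
python3 -c "
from workcell import ctrl
print(ctrl.close_job())"
```

```text
the job is handed in; nothing more can be done
None
```

The blue-banded cassette was slid into the upper deck and lies flat against the back stop, felt at about 7 N; the two cassettes beneath show no shift in the before/after pictures, the gripper is clear, and the job was handed in at about 15 s.

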